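# Free a glued thimble rack section from the vise and stack it flush

## Task

The glue on the new thimble rack section has set and the vise's quick release is already tripped: pull the red knob to slide the jaw well back while the section stays standing in the vise, then lift the section out. Set it down gently, without dropping it, squarely on top of the dark lower section, upright, flush with it on all four sides and with its open cubbies facing the same way, and let go. Leave the lower section where it stands, and do not disturb the two thimbles in it, the green jar or the brass cup hook.

Things in the scene. Friction and masses are not known exactly. Their poses are not given: they have to be found in the camera images.
- rack_new_center (a point): Centre (half-way up) of the new rack section: upright cubby rack in mid-brown wood, 150 mm wide (its y), 46 mm deep (x), 78 mm high (z), about 0.2 kg. x points out of its open front, z up. It starts standing on the vise's bed between the jaws, x along the vise's x, top 106 mm over the bench, 48 mm above the jaws, ends overhanging them. Grip it across its depth, near the middle, above the jaws.
- rack_new_front (a point): Centre of the new section's open front, 23 mm along its +x from its centre; same axes. The front shows two rows of four 30 mm cubbies between 6 mm boards, with an upright divider up the middle; a flat 5 mm back board in pale wood closes the opposite (-x) side.
- rack_low_top (a point): Centre of the top face of the lower rack section: a loose section of the same shape and size (150 x 46 x 78 mm, about 0.24 kg) in dark wood with a pale back board, upright on the bench. 78 mm over the bench; x points out of its open front, y along its 150 mm width, z up. A section stacked on it has its centre 39 mm above this point.
- vise: Blue quick-release vise bolted down. Origin on the bench under the middle of the clamping place; +x from the moving jaw to the fixed jaw, y along the jaws (80 mm wide). Bed 28 mm over the bench, jaw tops 58 mm. Jaw faces 47 mm apart at joint 0; fixed jaw's face at x = +23.5 mm. The screw's housing ends at x = -98 mm, the small lever on it is 73 mm high.
- vise_jaw (a joint): Travel of the moving jaw in m: 0 = closed to 47 mm, 0.040 = fully open; opens along the vise's -x. The quick release is tripped: the jaw slides when pulled or pushed with about 5 N and stays where it is left.
- vise_knob (a point): Middle of the grip of the red knob on the moving jaw's screw (moves with the jaw; vise axes), 43 mm over the bench, 120 mm along the vise's -x from its origin at joint 0. Grip: cylinder 30 mm in diameter, 28 mm long, along the vise's x; flange 38 mm in diameter, 6 mm thick at its free (-x) end. It does not turn; it pulls straight out along -x. Pinch it from above across the vise's y.
- rack_low: The lower section itself: origin at the centre of its underside, axes as for rack_low_top.
- rack_new: The new section itself: origin at the centre of its underside, 39 mm below its centre, same axes.
- thimble_blue: Loose white porcelain thimble with blue bands, 25 mm high, 22 mm across its foot, upright in a cubby of the lower section's upper row. Origin at the centre of its foot. Bystander.
- thimble_white: Loose white porcelain thimble with brass-coloured bands, 25 mm high, 22 mm across its foot, upright in a cubby of the lower section's lower row. Origin at the centre of its foot. Bystander.
- jar: Green glass jar with a cork, 76 mm in diameter, 116 mm high, standing on the bench beyond the work. Origin at the centre of its underside. Bystander.
- cup_hook: Brass cup hook, about 50 mm long and 15 mm high, lying on the bench beyond the work. Origin on the bench near its middle. Bystander.
Not all that is in view belongs to the job. Of the things like the vise, leave any that is white; of the rest the larger one is meant. Leave any blue or purple look-alike of the rack_low alone.

How it is judged (in metres and radians):
On the way, in this order (a step that is already met when the one before it is completed fails the run):
1. the vise jaw is slid back at least 15 mm while the new section still stands upright in the vise (value of joint vise_jaw above 0.015 m and x of rack_new_center in the frame of vise between -0.035 and 0.035 m and y of rack_new_center in the frame of vise between -0.04 and 0.04 m and height (world z) of rack_new_center below 0.075 m and angle between rack_new_center's own z axis and vertical below 0.15 rad), for 0.2 s.
2. the new section is lifted clear of the vise jaws (height (world z) of rack_new_center above 0.105 m and angle between rack_new_center's own z axis and vertical below 0.4 rad), for 0.1 s.
At the end, for the whole second after the job is handed in: New section still, upright (0.05 rad) on the lower one: centres within 4 mm in depth and width, 36-42 mm above its top, turned under 0.05 rad, fronts the same way; lower section moved under 20 mm, thimbles upright, moved under 30 mm, jar and cup hook moved under 20 mm (x of rack_new_center in the frame of rack_low_top between -0.004 and 0.004 m and y of rack_new_center in the frame of rack_low_top between -0.004 and 0.004 m and z of rack_new_center in the frame of rack_low_top between 0.036 and 0.042 m and angle between the x axis of rack_new_center and the x axis of rack_low_top, either way round below 0.05 rad and x of rack_new_front in the frame of rack_low_top above 0 m and angle between each of rack_new_center, rack_low_top's own z axis and vertical below 0.05 rad and linear speed of rack_new below 0.02 m/s and angular speed of rack_new below 0.1 rad/s and distance of each of rack_low, jar, cup_hook from where it was at the start of the episode below 0.02 m and angle between each of thimble_blue, thimble_white's own z axis and vertical below 0.3 rad and distance of each of thimble_blue, thimble_white from where it was at the start of the episode below 0.03 m); the robot touches nothing.
It fails at once if the new section is dropped (it falls faster than 0.4 m/s with no finger on it, a fall of about 10 mm) (linear speed of rack_new above 0.4 m/s and contact force between the fingers and rack_new below 0.05 N).
It fails at once if the lower section is shoved more than 20 mm or tipped (distance of rack_low from where it was at the start of the episode above 0.02 m or angle between rack_low_top's own z axis and vertical above 0.3 rad).
It fails at once if a thimble is tipped over (angle between any of thimble_blue, thimble_white's own z axis and vertical above 0.7 rad).
It fails at once if the jar or the cup hook is pushed more than 20 mm or the jar tipped (distance of any of jar, cup_hook from where it was at the start of the episode above 0.02 m or angle between jar's own z axis and vertical above 0.3 rad).
It also fails if it takes over 58 s, if anything falls off the work surface, if the arm or the gripper's body presses on something with over 40 N, if the wrist force passes 120 N, or if a joint passes its speed limit or range.

## Robot

A 6-joint arm with a two-finger parallel gripper is mounted at the origin on the work surface. World frame = base frame: x ahead of the robot, y to its left, z up, the work surface at z = 0. Lengths are in m, angles in degrees, forces in N, time in s.
With the tool pointing down it reaches from about 0.4 to 0.825 m from the base axis. Payload 7 kg.
Tool frame: the origin (TCP) lies on the centre line of the jaws, within the pads' length; the fingertips stand r.tip_reach ahead of it and the grasp point (between the pads) is the TCP (r.tip_reach is the distance from the TCP to the fingertips, in m); z points along the fingers, y is the line along which they close (so a half turn about z gives the same grasp; the last joint's range is limited). The gripper opens to 88 mm and grips with 3 to 60 N. Pads are 19 mm wide; open, the fingers measure 130 mm over their backs; the gripper's body (78 mm by 193 mm) begins 47 mm behind the grasp point.
Start: joints at [-52.477, 20.546, 0.682, 0, -70.136, -16.507], TCP at [0.242, -0.63, 0.246] pointing down, gripper open.
Joint ranges: [-176.03, 176.03], [-82.01, 121.73], [-58.28, 71.71], [-173.87, 95.51], [-174.79, -0.11], [-173.66, 173.66]. Speed limits (degrees/s): [136.94, 136.94, 172.46, 180, 180, 180].

## Interface

Orientations are given as [roll, pitch, yaw] about the fixed x, y, z axes, in that order (R = Rz(yaw) Ry(pitch) Rx(roll)).
In Python, from plant import sensors, cams, r gives the robot as it stands.
- The arm moves only by the tool drive_tool, never from a script. Its argument "rows" is a list of rows, each an object of numbers: "fingers": the gripper's target within -1 to 1 (fully open at 1, half-way at 0, shut at -1); "x", "y", "z": the shift along the tool's x, y, z in m; "spin": the turn about the tool's z in rad. A call has 1 to 10 rows; each row is the pose to reach, as a shift and turn from the pose commanded when the call began, along the tool's axes at that moment; what a row does not reach only later rows make up. A row lasts 1/8 s, in which the tool goes at most 62.5 mm and 10.7 degrees, less where a joint would pass 70% of its speed; a pose out of reach is approached as far as the arm can. A call with a gripper value outside its range is refused whole. The fingers move at their own pace and stop on an object; "newtons" is the grip in N (left out, the last holds). Time passes only in rows, so rows that repeat a pose let the fingers close. It gives the time, the measured TCP pose, the force, the opening and the grip force at its end, in the units of the state.
- sensors.get_state(): the state, without advancing time (a new reading comes with each control period).
- cams.capture(name): name is "side" or "top"; returns a dict with "pixels" (480x640x3 uint8, red, green, blue), "intrinsics" (3x3 intrinsics, pixels), "k1" (the pictures are not rectified: a ray, as slopes to the right and down, at radius r is drawn at 1 + k1 r^2 times it, then the intrinsics apply), "eye" and "orientation" of the camera in the world. Camera axes: x right, y up, looking along -z (the intrinsics and any distortion apply to the point x, -y, -z); pixel columns grow to the right and rows downward; lengths in m; the calibration is good to about 2 mm. A picture is of the moment at which its call begins. There is no depth.
- r.close_job(): hands the job in; it is judged then, once.
The state is a dict: "time_s": time; "joints": joint angles; "qd": joint speeds; "joint_torque": joint torques, N m; "tcp_pos": TCP position; "eef_rot": TCP orientation; "contact_force": force on the tool from outside, world axes, zero at the start; "moment": the same for the moment, N m; "gripper_width": finger opening in m; "gripper_force": force on a finger pad.
Only numpy, scipy, OpenCV 4.12 (cv2) and the standard library are available. Lean on these libraries where they do the work, as an engineer would, in place of code of your own. Each camera call takes 0.05 s, during which the arm holds its last target. There are 200 camera calls.

## Working session

There is one attempt and no reset: what is moved stays moved. The work goes in short steps, Python scripts to look and compute and a tool call to move; the robot and the scene stay as the last step left them, time stands still between calls to the robot, and variables do not carry over. Pictures are saved under pics/ and viewed, at most 10 in all, crops included, and the job is handed in when it is done.

Besides the shell and the picture viewer there is one more tool, called after ">>>" by a JSON object that holds its "op" and its "data", one argument or row to a line. drive_tool: Moves the arm, as the interface text tells. Its arguments: {"type":"object","properties":{"rows":{"type":"array"},"newtons":{"type":"number"}},"required":["rows"]}

```bash
mkdir -p pics; cat > h.py <<'E'
import numpy as np, cv2
from plant import sensors, cams, r
def cap(n):
    c=cams.capture(n); return c
def R(c):
    o=np.array(c["orientation"],float)
    if o.shape==(3,3): return o
    from scipy.spatial.transform import Rotation as S
    return S.from_euler('xyz',o,degrees=True).as_matrix() if o.size==3 else S.from_quat(o).as_matrix()
def ray(c,uv):
    K=np.array(c["intrinsics"]); uv=np.array(uv,float).reshape(-1,2)
    d=(uv-[K[0,2],K[1,2]])/[K[0,0],K[1,1]]; s=d.copy()
    for _ in range(20): s=d/(1+c["k1"]*(s**2).sum(1,keepdims=True))
    return np.c_[s[:,0],-s[:,1],-np.ones(len(s))]@R(c).T
def onz(c,uv,z):
    d=ray(c,uv); e=np.array(c["eye"]); return e+d*((z-e[2])/d[:,2:3])
def proj(c,P):
    K=np.array(c["intrinsics"]); q=(np.atleast_2d(P)-c["eye"])@R(c)
    s=np.c_[q[:,0],-q[:,1]]/-q[:,2:3]; s=s*(1+c["k1"]*(s**2).sum(1,keepdims=True))
    return s*[K[0,0],K[1,1]]+[K[0,2],K[1,2]]
def save(c,f,box=None,k=1):
    p=c["pixels"][:,:,::-1]
    if box: p=p[box[1]:box[3],box[0]:box[2]]
    cv2.imwrite("pics/"+f,cv2.resize(p,None,fx=k,fy=k,interpolation=cv2.INTER_CUBIC))
E
python3 - <<'E'
from h import *
import pickle
for n in("top","side"):
    c=cap(n); save(c,n+"0.png"); pickle.dump(c,open(n+".pkl","wb"))
    print(n,c["eye"],c["orientation"],c["intrinsics"],c["k1"])
print(sensors.get_state(), r.tip_reach)
E
```

```text
top [0.42376268 0.08639039 1.11744124] [ 12.02541527   0.22594653 -84.32326261] [[510.54917392   0.         315.10508764]
 [  0.         510.54917392 235.93174597]
 [  0.           0.           1.        ]] -0.06771294580263093
side [0.42265152 0.78377232 0.7841551 ] [  45.4834027    -0.74043294 -161.78220919] [[524.55448565   0.         327.70933636]
 [  0.         524.55448565 241.8123709 ]
 [  0.           0.           1.        ]] -0.12062686913830568
{'time_s': 0.1, 'joints': array([-5.24779603e+01,  2.05859586e+01,  6.40951458e-01, -1.89541989e-02,
       -7.01366797e+01, -1.65081099e+01]), 'qd': array([-0.00571828, -0.00185712,  0.10662744,  0.09665691, -0.06918068,
        0.05770046]), 'joint_torque': array([-1.54722653e-03, -5.84164774e+01,  2.93750435e+01,  7.01559395e+00,
        1.01078401e-02, -8.15171256e-05]), 'tcp_pos': array([ 0.24190645, -0.62973234,  0.24474268]), 'eef_rot': array([ 1.79916617e+02, -6.12878182e-03, -1.58992519e+02]), 'contact_force': array([ 0.13581419,  0.44389196, -0.43586572]), 'moment': array([-0.04166316, -0.02564384,  0.000459  ]), 'gripper_force': 0.0, 'gripper_width': 0.08755222239197413} 0.019
```

View pics/top0.png

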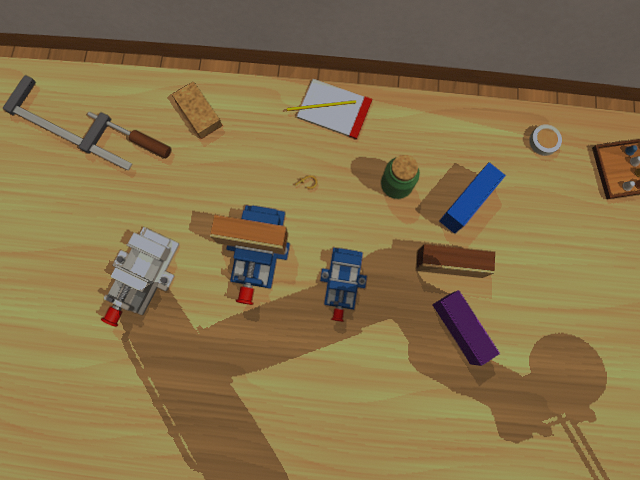

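View pics/side0.png

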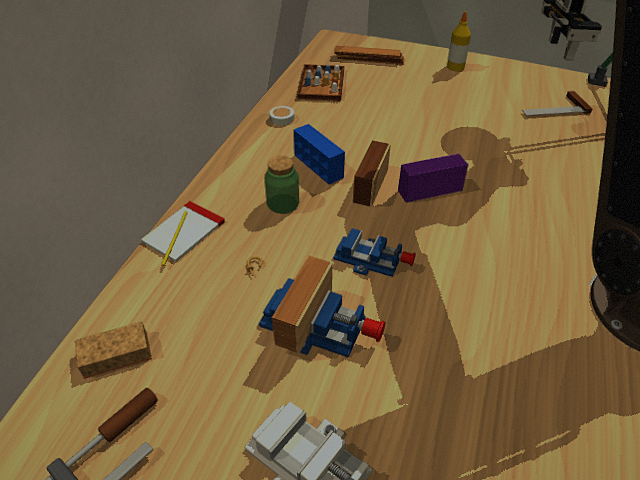

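Candidates (top view): vises – white (145,265), large blue with the brown rack (258,250), small blue (345,280). I choose the large blue one. Lower racks – dark wood (456,261), blue (472,198), purple (466,328). I choose dark wood. Checking both in one crop.

```bash
python3 - <<'E'
from h import *
import pickle
c=pickle.load(open("top.pkl","rb")); p=c["pixels"][:,:,::-1]
a=p[195:315,195:300]; b=p[235:285,405:510]
a=cv2.resize(a,None,fx=4.5,fy=4.5,interpolation=cv2.INTER_CUBIC)
b=cv2.resize(b,None,fx=3.1,fy=3.1,interpolation=cv2.INTER_CUBIC)
o=np.zeros((545,800,3),np.uint8); o[:a.shape[0],:a.shape[1]]=a; o[:b.shape[0],473:473+b.shape[1]]=b[:, :327]
cv2.imwrite("pics/crop.png",o)
h=cv2.cvtColor(p,cv2.COLOR_BGR2HSV)
for u,v in((235,228),(235,240),(270,235),(270,246),(440,252),(440,267),(480,255),(480,268),(246,295),(246,287)): print(u,v,h[v,u])
for uv,z in(((249,233),.106),((246,295),.043),((456,255),.078)): print(onz(c,uv,z))
E
```

```text
235 228 [ 14 179 148]
235 240 [ 24 113 117]
270 235 [ 13 177 148]
270 246 [ 24  91 118]
440 252 [ 10 173  90]
440 267 [ 15 139  86]
480 255 [ 11 180  95]
480 268 [ 10 177  91]
246 295 [  2 218 160]
246 287 [  1 188 144]
[[0.63065904 0.24591437 0.106     ]]
[[0.51029379 0.2454698  0.043     ]]
[[ 0.63212016 -0.18241253  0.078     ]]
```

View pics/crop.png

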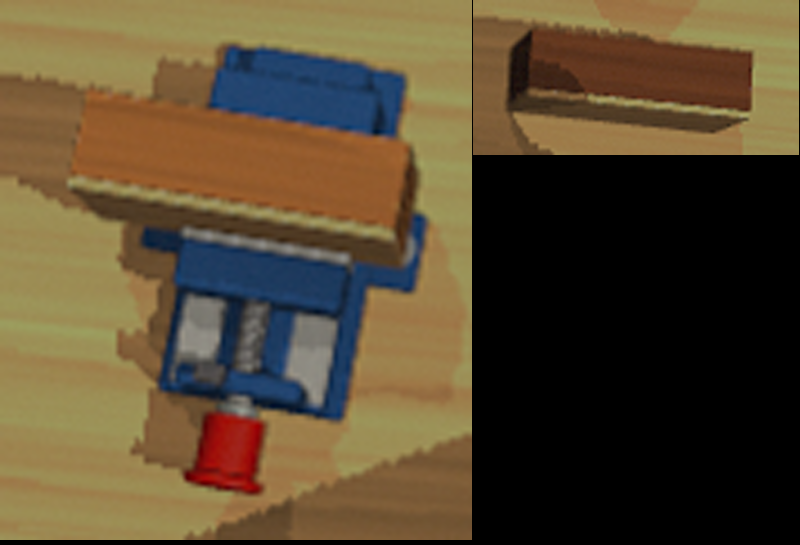

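Left of the crop is the brown rack in the blue vise, pale back toward the knob. Right is the dark rack, pale back on the same (robot) side. Next I compute corner points for both top faces.

```bash
python3 - <<'E'
from h import *
import pickle
c=pickle.load(open("top.pkl","rb"))
def face(name,q,z):
    P=onz(c,q,z)[:,:2]; TL,TR,BR,BL=P
    w=(TL-TR+BL-BR)/2; d=(TL-BL+TR-BR)/2
    print(name,"c",P.mean(0).round(4),"w",np.linalg.norm(w).round(4),"d",np.linalg.norm(d).round(4),"yaw from w",np.degrees(np.arctan2(-w[0],w[1])).round(2),
     "top edge",np.degrees(np.arctan2(-(TL-TR)[0],(TL-TR)[1])).round(2),"bot",np.degrees(np.arctan2(-(BL-BR)[0],(BL-BR)[1])).round(2))
face("new",[(215,215.4),(286.6,226.1),(282.8,249),(210.1,236.6)],.106)
face("low",[(423.4,244.7),(495,251.8),(494.4,273.7),(420.8,266.3)],.078)
p=c["pixels"][:,:,::-1]; h=cv2.cvtColor(p,cv2.COLOR_BGR2HSV)
m=cv2.inRange(h,(0,180,90),(6,255,255))|cv2.inRange(h,(174,180,90),(180,255,255)); m[:270]=0;m[310:]=0;m[:,:225]=0;m[:,270:]=0
ys,xs=np.nonzero(m); P=onz(c,np.c_[xs,ys],.05)[:,:2]; print("knob",cv2.minAreaRect(P.astype(np.float32)),P.mean(0))
s=sensors.get_state(); print(s["tcp_pos"],s["eef_rot"])
E
```

```text
new c [0.6332 0.2473] w 0.1497 d 0.0465 yaw from w -3.62 top edge -3.09 bot -4.14
low c [ 0.624 -0.188] w 0.1518 d 0.046 yaw from w -0.21 top edge -0.16 bot -0.27
knob ((0.5090652108192444, 0.24477159976959229), (0.03361020237207413, 0.03379613161087036), 81.93836212158203) [0.50863504 0.24585033]
[ 0.24190645 -0.62973234  0.24474268] [ 1.79916617e+02 -6.12878182e-03 -1.58992519e+02]
```

>>> {"op": "drive_tool", "data": {
  "rows": [
    {"x":-0.469,"y":0.334,"z":0,"spin":0.43,"fingers":1},
    {"x":-0.469,"y":0.334,"z":0,"spin":0.43,"fingers":1},
    {"x":-0.469,"y":0.334,"z":0,"spin":0.43,"fingers":1},
    {"x":-0.469,"y":0.334,"z":0,"spin":0.43,"fingers":1},
    {"x":-0.469,"y":0.334,"z":0,"spin":0.43,"fingers":1},
    {"x":-0.469,"y":0.334,"z":0,"spin":0.43,"fingers":1},
    {"x":-0.469,"y":0.334,"z":0,"spin":0.43,"fingers":1},
    {"x":-0.469,"y":0.334,"z":0,"spin":0.43,"fingers":1},
    {"x":-0.469,"y":0.334,"z":0,"spin":0.43,"fingers":1},
    {"x":-0.469,"y":0.334,"z":0,"spin":0.43,"fingers":1}
  ]
}}

```text
time_s: 1.35
tcp_pos: [0.5614, -0.1472, 0.245]
eef_rot: [180.0, -0.0, 176.6]
contact_force: [-0.4, -1.3, -0.3]
gripper_width: 0.0877
gripper_force: 0.0
```

>>> {"op": "drive_tool", "data": {
  "rows": [
    {"x":0.075,"y":0.389,"z":0,"spin":0},
    {"x":0.075,"y":0.389,"z":0,"spin":0},
    {"x":0.075,"y":0.389,"z":0,"spin":0},
    {"x":0.075,"y":0.389,"z":0,"spin":0},
    {"x":0.075,"y":0.389,"z":0,"spin":0},
    {"x":0.075,"y":0.389,"z":0,"spin":0},
    {"x":0.075,"y":0.389,"z":0.04,"spin":0},
    {"x":0.075,"y":0.389,"z":0.085,"spin":0},
    {"x":0.075,"y":0.389,"z":0.085,"spin":0}
  ]
}}

```text
invalid input
```

```bash
python3 - <<'E'
from h import *
c=cap("side"); s=sensors.get_state(); print(s["tcp_pos"],s["eef_rot"])
save(c,"s1.png",(230,230,480,400),3.2)
t=s["tcp_pos"]; print(proj(c,[t,[0.512,0.2455,.043]]))
E
```

```text
[ 0.56178985 -0.14704169  0.24491875] [ 1.79989362e+02 -3.35715124e-02  1.76546030e+02]
[[403.44044326 109.9232637 ]
 [370.32905562 329.06856342]]
```

View pics/s1.png

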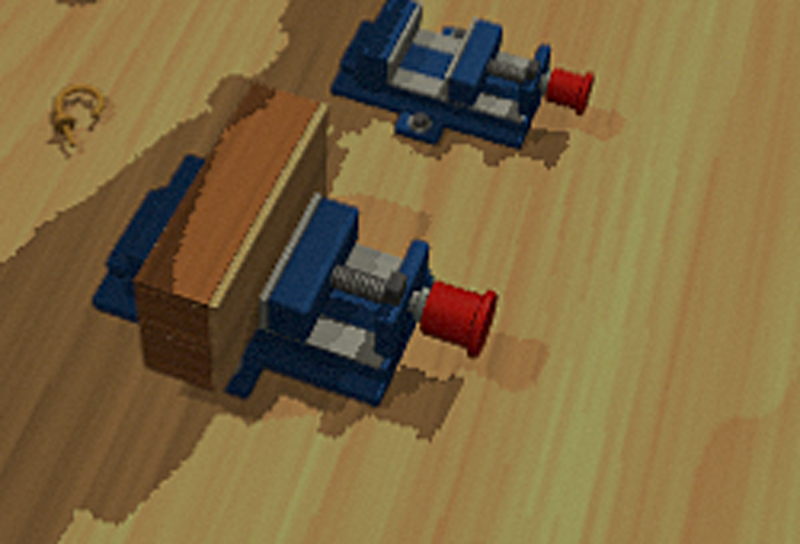

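The side crop shows the knob grip centred at about (452,316), and my estimate projects to (449,317), so they agree. The move was refused, so I'm repeating it with all keys present.

>>> {"op": "drive_tool", "data": {
  "rows": [
    {"x":0.075,"y":0.389,"z":0,"spin":0,"fingers":1},
    {"x":0.075,"y":0.389,"z":0,"spin":0,"fingers":1},
    {"x":0.075,"y":0.389,"z":0,"spin":0,"fingers":1},
    {"x":0.075,"y":0.389,"z":0,"spin":0,"fingers":1},
    {"x":0.075,"y":0.389,"z":0,"spin":0,"fingers":1},
    {"x":0.075,"y":0.389,"z":0,"spin":0,"fingers":1},
    {"x":0.075,"y":0.389,"z":0.04,"spin":0,"fingers":1},
    {"x":0.075,"y":0.389,"z":0.085,"spin":0,"fingers":1},
    {"x":0.075,"y":0.389,"z":0.085,"spin":0,"fingers":1}
  ]
}}

```text
time_s: 2.52
tcp_pos: [0.5079, 0.2408, 0.1574]
eef_rot: [-179.7, -0.3, 176.3]
contact_force: [0.2, -0.6, 0.9]
gripper_width: 0.0873
gripper_force: 0.0
```

>>> {"op": "drive_tool", "data": {
  "rows": [
    {"x":0,"y":0,"z":0,"spin":0,"fingers":1},
    {"x":0,"y":0,"z":0.05,"spin":0,"fingers":1},
    {"x":0,"y":0,"z":0.09,"spin":0,"fingers":1},
    {"x":0,"y":0,"z":0.116,"spin":0,"fingers":1},
    {"x":0,"y":0,"z":0.116,"spin":0,"fingers":1},
    {"x":0,"y":0,"z":0.116,"spin":0,"fingers":1}
  ]
}}

```text
time_s: 3.28
tcp_pos: [0.5112, 0.2436, 0.0468]
eef_rot: [179.9, 0.1, 176.4]
contact_force: [0.4, 0.7, -0.7]
gripper_width: 0.0876
gripper_force: 0.0
```

>>> {"op": "drive_tool", "data": {
  "rows": [
    {"x":0,"y":0,"z":0,"spin":0,"fingers":-1},
    {"x":0,"y":0,"z":0,"spin":0,"fingers":-1},
    {"x":0,"y":0,"z":0,"spin":0,"fingers":-1},
    {"x":0,"y":0,"z":0,"spin":0,"fingers":-1},
    {"x":0,"y":0,"z":0,"spin":0,"fingers":-1},
    {"x":0,"y":0,"z":0,"spin":0,"fingers":-1},
    {"x":0,"y":0,"z":0,"spin":0,"fingers":-1},
    {"x":0,"y":0,"z":0,"spin":0,"fingers":-1}
  ],
  "newtons": 25
}}

```text
time_s: 4.28
tcp_pos: [0.5107, 0.2461, 0.0446]
eef_rot: [179.7, 0.1, 176.4]
contact_force: [-2.5, 12.7, -6.4]
gripper_width: 0.0296
gripper_force: 25.0
```

>>> {"op": "drive_tool", "data": {
  "rows": [
    {"x":0.004,"y":0.002,"z":0,"spin":0,"fingers":-1},
    {"x":0.008,"y":0.002,"z":0,"spin":0,"fingers":-1},
    {"x":0.012,"y":0.002,"z":0,"spin":0,"fingers":-1},
    {"x":0.017,"y":0.002,"z":0,"spin":0,"fingers":-1},
    {"x":0.022,"y":0.002,"z":0,"spin":0,"fingers":-1},
    {"x":0.027,"y":0.002,"z":0,"spin":0,"fingers":-1},
    {"x":0.032,"y":0.002,"z":0,"spin":0,"fingers":-1},
    {"x":0.036,"y":0.002,"z":0,"spin":0,"fingers":-1},
    {"x":0.036,"y":0.002,"z":0,"spin":0,"fingers":-1}
  ]
}}

```text
time_s: 5.4
tcp_pos: [0.4748, 0.2486, 0.0445]
eef_rot: [179.9, 0.1, 176.4]
contact_force: [1.6, 5.0, -5.2]
gripper_width: 0.0294
gripper_force: 25.0
```

>>> {"op": "drive_tool", "data": {
  "rows": [
    {"x":0,"y":0,"z":0,"spin":0,"fingers":1},
    {"x":0,"y":0,"z":0,"spin":0,"fingers":1},
    {"x":0,"y":0,"z":0,"spin":0,"fingers":1},
    {"x":0,"y":0,"z":0,"spin":0,"fingers":1},
    {"x":0,"y":0,"z":-0.05,"spin":0,"fingers":1},
    {"x":0,"y":0,"z":-0.1,"spin":0,"fingers":1},
    {"x":0,"y":0,"z":-0.155,"spin":0,"fingers":1},
    {"x":0,"y":0,"z":-0.155,"spin":0,"fingers":1}
  ]
}}

```text
time_s: 6.4
tcp_pos: [0.4759, 0.2487, 0.2045]
eef_rot: [179.6, 0.4, 176.4]
contact_force: [0.2, 0.9, -0.9]
gripper_width: 0.0871
gripper_force: 0.0
```

```bash
python3 - <<'E'
from h import *
c=cap("side"); s=sensors.get_state(); print(s["tcp_pos"],s["eef_rot"],s["gripper_width"])
t=cap("top")
a=cv2.resize(c["pixels"][250:380,250:410],None,fx=2.4,fy=2.4); b=cv2.resize(t["pixels"][195:310,195:300],None,fx=3.9,fy=3.9)
o=np.zeros((460,800,3),np.uint8); o[:a.shape[0],:a.shape[1]]=a; o[:b.shape[0],388:388+b.shape[1]]=b
cv2.imwrite("pics/s2.png",o[:,:,::-1])
E
```

```text
[0.4746853  0.24780255 0.20190076] [1.79788041e+02 1.70142691e-01 1.76376916e+02] 0.08747270598979573
```

View pics/s2.png

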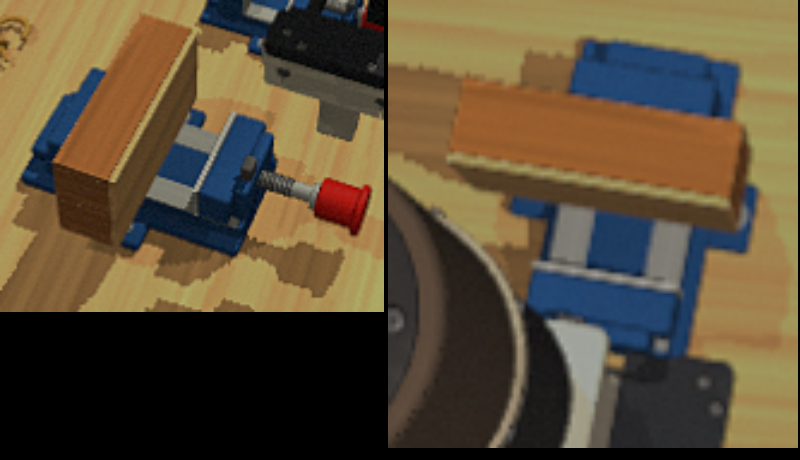

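The jaw is well back (knob moved about 36 mm) and the rack still stands unmoved, with its top corners near their earlier pixels. Next I turn and go above the rack.

>>> {"op": "drive_tool", "data": {
  "rows": [
    {"x":-0.158,"y":0.009,"z":0,"spin":-1.571,"fingers":1},
    {"x":-0.158,"y":0.009,"z":0,"spin":-1.571,"fingers":1},
    {"x":-0.158,"y":0.009,"z":0,"spin":-1.571,"fingers":1},
    {"x":-0.158,"y":0.009,"z":0,"spin":-1.571,"fingers":1},
    {"x":-0.158,"y":0.009,"z":0,"spin":-1.571,"fingers":1},
    {"x":-0.158,"y":0.009,"z":0,"spin":-1.571,"fingers":1},
    {"x":-0.158,"y":0.009,"z":0,"spin":-1.571,"fingers":1},
    {"x":-0.158,"y":0.009,"z":0,"spin":-1.571,"fingers":1},
    {"x":-0.158,"y":0.009,"z":0,"spin":-1.571,"fingers":1},
    {"x":-0.158,"y":0.009,"z":0,"spin":-1.571,"fingers":1}
  ]
}}

```text
time_s: 7.75
tcp_pos: [0.6316, 0.2457, 0.1977]
eef_rot: [179.9, -0.1, -93.7]
contact_force: [-0.1, 1.1, 0.1]
gripper_width: 0.0876
gripper_force: 0.0
```

>>> {"op": "drive_tool", "data": {
  "rows": [
    {"x":0,"y":0,"z":0,"spin":0,"fingers":1},
    {"x":0,"y":0,"z":0,"spin":0,"fingers":1},
    {"x":0,"y":0,"z":0,"spin":0,"fingers":1}
  ]
}}

```text
time_s: 8.12
tcp_pos: [0.6322, 0.2461, 0.1995]
eef_rot: [180.0, -0.0, -93.6]
contact_force: [-0.8, -0.4, -0.2]
gripper_width: 0.0876
gripper_force: 0.0
```

>>> {"op": "drive_tool", "data": {
  "rows": [
    {"x":-0.001,"y":-0.001,"z":0.05,"spin":0,"fingers":1},
    {"x":-0.001,"y":-0.001,"z":0.085,"spin":0,"fingers":1},
    {"x":-0.001,"y":-0.001,"z":0.105,"spin":0,"fingers":1},
    {"x":-0.001,"y":-0.001,"z":0.115,"spin":0,"fingers":1},
    {"x":-0.001,"y":-0.001,"z":0.115,"spin":0,"fingers":1},
    {"x":-0.001,"y":-0.001,"z":0.115,"spin":0,"fingers":1}
  ]
}}

```text
time_s: 8.88
tcp_pos: [0.6339, 0.2474, 0.0858]
eef_rot: [-179.9, 0.1, -93.6]
contact_force: [-0.5, 0.0, 0.4]
gripper_width: 0.0874
gripper_force: 0.0
```

>>> {"op": "drive_tool", "data": {
  "rows": [
    {"x":0,"y":0,"z":0,"spin":0,"fingers":-0.3},
    {"x":0,"y":0,"z":0,"spin":0,"fingers":-0.3},
    {"x":0,"y":0,"z":0,"spin":0,"fingers":-0.3},
    {"x":0,"y":0,"z":0,"spin":0,"fingers":-0.3},
    {"x":0,"y":0,"z":0,"spin":0,"fingers":-0.3},
    {"x":0,"y":0,"z":0,"spin":0,"fingers":-0.3}
  ],
  "newtons": 15
}}

```text
time_s: 9.62
tcp_pos: [0.6334, 0.2471, 0.0846]
eef_rot: [-180.0, 0.0, -93.6]
contact_force: [0.3, 0.0, 1.2]
gripper_width: 0.0461
gripper_force: 15.0
```

>>> {"op": "drive_tool", "data": {
  "rows": [
    {"x":0,"y":0,"z":0,"spin":0,"fingers":-0.3},
    {"x":0,"y":0,"z":-0.015,"spin":0,"fingers":-0.3},
    {"x":0,"y":0,"z":-0.035,"spin":0,"fingers":-0.3},
    {"x":0,"y":0,"z":-0.06,"spin":0,"fingers":-0.3},
    {"x":0,"y":0,"z":-0.085,"spin":0,"fingers":-0.3},
    {"x":0,"y":0,"z":-0.1,"spin":0,"fingers":-0.3},
    {"x":0,"y":0,"z":-0.1,"spin":0,"fingers":-0.3},
    {"x":0,"y":0,"z":-0.1,"spin":0,"fingers":-0.3}
  ],
  "newtons": 25
}}

```text
time_s: 10.62
tcp_pos: [0.6327, 0.2468, 0.1835]
eef_rot: [179.9, -0.0, -93.6]
contact_force: [-0.3, -0.1, -2.9]
gripper_width: 0.0461
gripper_force: 25.0
```

```bash
python3 - <<'E'
from h import *
c=cap("side"); s=sensors.get_state(); print(s["tcp_pos"],s["eef_rot"],s["gripper_width"])
save(c,"s3.png",(200,120,480,330),2.8)
E
```

```text
[0.63264777 0.24675906 0.18325145] [ 1.79897649e+02 -6.11346268e-02 -9.36204442e+01] 0.04619143508075409
```

View pics/s3.png

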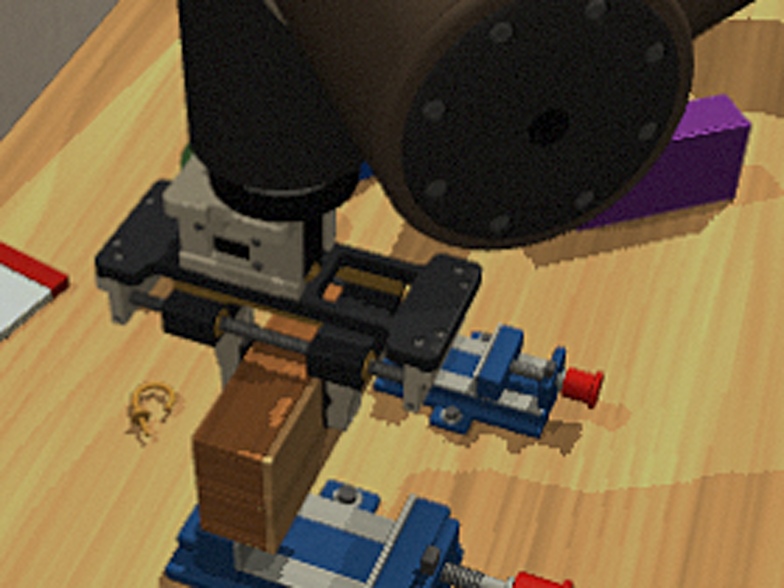

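Rack lifted upright (centre about 0.166 m high). Now the second measurement of the lower section, with both views rectified to its top plane.

```bash
cat >> h.py <<'E'
def rect(c,cx,cy,z,hx=.036,hy=.09,k=4000):
    ys=cy+hy-np.arange(int(2*hy*k))/k; xs=cx+hx-np.arange(int(2*hx*k))/k
    X,Y=np.meshgrid(xs,ys,indexing='ij')
    uv=proj(c,np.c_[X.ravel(),Y.ravel(),np.full(X.size,z)]).reshape(*X.shape,2).astype(np.float32)
    return cv2.remap(c["pixels"],uv[...,0],uv[...,1],cv2.INTER_CUBIC)[:,:,::-1]
E
python3 - <<'E'
from h import *
import pickle
o=np.vstack([rect(pickle.load(open(n+".pkl","rb")),.624,-.188,.078) for n in("top","side")])
cv2.imwrite("pics/low.png",cv2.convertScaleAbs(o,alpha=1.6)); print(o.shape)
E
```

```text
(576, 720, 3)
```

View pics/low.png

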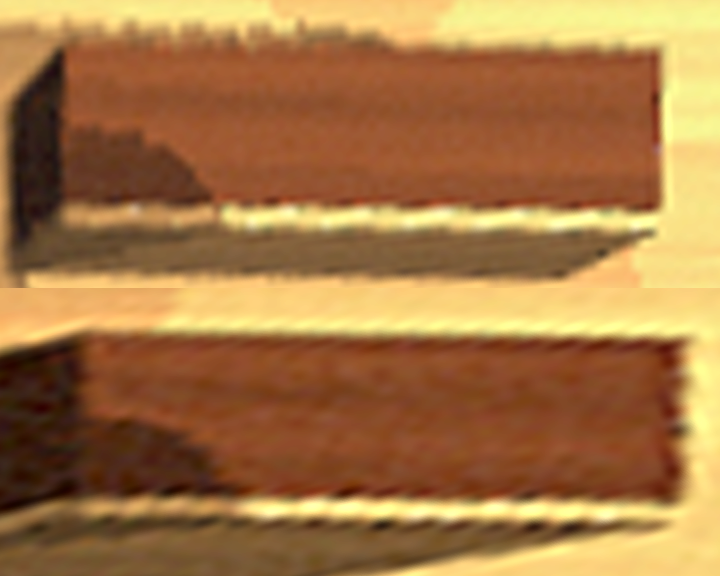

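>>> {"op": "drive_tool", "data": {
  "rows": [
    {"x":0.02,"y":-0.001,"z":0,"spin":-0.005,"fingers":-0.3},
    {"x":0.06,"y":-0.003,"z":0,"spin":-0.01,"fingers":-0.3},
    {"x":0.115,"y":-0.0055,"z":0,"spin":-0.015,"fingers":-0.3},
    {"x":0.17,"y":-0.008,"z":0,"spin":-0.02,"fingers":-0.3},
    {"x":0.225,"y":-0.0105,"z":0,"spin":-0.03,"fingers":-0.3},
    {"x":0.28,"y":-0.013,"z":0,"spin":-0.035,"fingers":-0.3},
    {"x":0.335,"y":-0.0155,"z":0,"spin":-0.04,"fingers":-0.3},
    {"x":0.385,"y":-0.018,"z":0,"spin":-0.045,"fingers":-0.3},
    {"x":0.42,"y":-0.02,"z":0,"spin":-0.051,"fingers":-0.3},
    {"x":0.435,"y":-0.0205,"z":0,"spin":-0.051,"fingers":-0.3}
  ]
}}

```text
time_s: 11.92
tcp_pos: [0.6252, -0.191, 0.1837]
eef_rot: [179.9, -0.0, -90.8]
contact_force: [-0.8, -0.4, -2.0]
gripper_width: 0.0459
gripper_force: 25.0
```

>>> {"op": "drive_tool", "data": {
  "rows": [
    {"x":0,"y":0,"z":0,"spin":0,"fingers":-0.3},
    {"x":0,"y":0,"z":0,"spin":0,"fingers":-0.3},
    {"x":0,"y":0,"z":0.01,"spin":0,"fingers":-0.3},
    {"x":0,"y":0,"z":0.022,"spin":0,"fingers":-0.3},
    {"x":0,"y":0,"z":0.028,"spin":0,"fingers":-0.3},
    {"x":0,"y":0,"z":0.028,"spin":0,"fingers":-0.3},
    {"x":0,"y":0,"z":0.028,"spin":0,"fingers":-0.3},
    {"x":0,"y":0,"z":0.028,"spin":0,"fingers":-0.3}
  ]
}}

```text
time_s: 12.92
tcp_pos: [0.6266, -0.1884, 0.157]
eef_rot: [-180.0, -0.0, -90.7]
contact_force: [0.2, -0.3, -2.4]
gripper_width: 0.046
gripper_force: 25.0
```

```bash
python3 - <<'E'
from h import *
import pickle
s=sensors.get_state(); t=s["tcp_pos"]; print(t,s["eef_rot"],s["gripper_width"])
zt=t[2]-.0846+.106; L=[]
for n in("top","side"):
    c=cap(n); pickle.dump(c,open(n+"2.pkl","wb"))
    L.append(rect(c,t[0],t[1],zt))
cv2.imwrite("pics/new.png",cv2.convertScaleAbs(np.vstack(L),alpha=1.6)); print(zt)
E
```

```text
[ 0.62660218 -0.18844039  0.15698204] [-1.79960061e+02 -4.57749349e-03 -9.06889162e+01] 0.045967028818804996
0.1783820360847872
```

View pics/new.png

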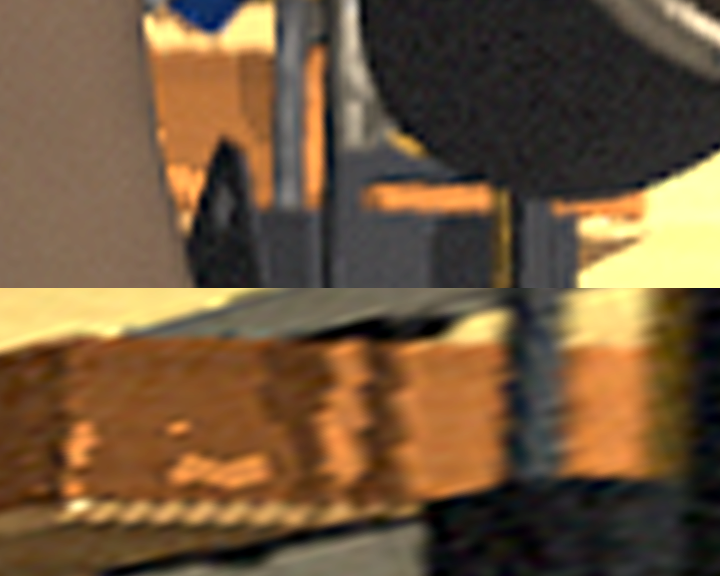

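Both views agree: relative to the lower section the new one sits about +3.2 mm in y and +1.5 mm in x (e.g. top-view right edge at column 645 versus 660, side-view left edge 65 versus 78). I correct that and lower.

>>> {"op": "drive_tool", "data": {
  "rows": [
    {"x":0.0032,"y":0.0015,"z":0,"spin":0,"fingers":-0.3},
    {"x":0.0032,"y":0.0015,"z":0.006,"spin":0,"fingers":-0.3},
    {"x":0.0032,"y":0.0015,"z":0.012,"spin":0,"fingers":-0.3},
    {"x":0.0032,"y":0.0015,"z":0.016,"spin":0,"fingers":-0.3},
    {"x":0.0032,"y":0.0015,"z":0.018,"spin":0,"fingers":-0.3},
    {"x":0.0032,"y":0.0015,"z":0.018,"spin":0,"fingers":-0.3},
    {"x":0.0032,"y":0.0015,"z":0.018,"spin":0,"fingers":-0.3},
    {"x":0.0032,"y":0.0015,"z":0.018,"spin":0,"fingers":-0.3}
  ]
}}

```text
time_s: 14.02
tcp_pos: [0.6249, -0.1916, 0.1387]
eef_rot: [-180.0, -0.0, -90.7]
contact_force: [-0.1, 0.3, -2.1]
gripper_width: 0.0457
gripper_force: 25.0
```

```bash
python3 - <<'E'
from h import *
s=sensors.get_state(); print(s["tcp_pos"],s["contact_force"])
c=cap("side"); u=proj(c,[[.60,-.12,.08]])[0].astype(int); print(u)
save(c,"s4.png",(u[0]-60,u[1]-60,u[0]+60,u[1]+60),4.8)
E
```

```text
[ 0.62492983 -0.19155861  0.13874347] [-0.12951828  0.26678855 -2.10770691]
[375 178]
```

View pics/s4.png

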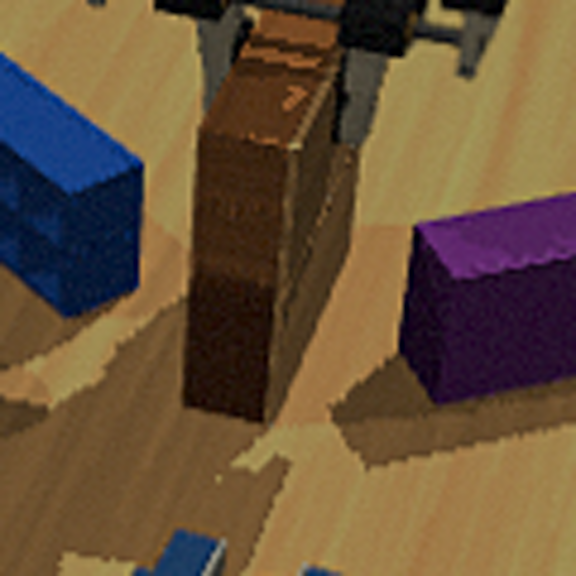

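The end faces line up: left edge (200,130)–(185,405) and right edge (292,148)–(264,422) both run straight through the joint. Lowering the last 4 mm gently.

>>> {"op": "drive_tool", "data": {
  "rows": [
    {"x":0,"y":0,"z":0.001,"spin":0,"fingers":-0.3},
    {"x":0,"y":0,"z":0.002,"spin":0,"fingers":-0.3},
    {"x":0,"y":0,"z":0.003,"spin":0,"fingers":-0.3},
    {"x":0,"y":0,"z":0.0035,"spin":0,"fingers":-0.3},
    {"x":0,"y":0,"z":0.004,"spin":0,"fingers":-0.3},
    {"x":0,"y":0,"z":0.004,"spin":0,"fingers":-0.3},
    {"x":0,"y":0,"z":0.004,"spin":0,"fingers":-0.3}
  ]
}}

```text
time_s: 14.95
tcp_pos: [0.6249, -0.1915, 0.1346]
eef_rot: [-180.0, 0.0, -90.7]
contact_force: [-0.4, -0.4, -2.0]
gripper_width: 0.0458
gripper_force: 25.0
```

>>> {"op": "drive_tool", "data": {
  "rows": [
    {"x":0,"y":0,"z":0.0005,"spin":0,"fingers":-0.3},
    {"x":0,"y":0,"z":0.001,"spin":0,"fingers":-0.3},
    {"x":0,"y":0,"z":0.001,"spin":0,"fingers":-0.3},
    {"x":0,"y":0,"z":0.001,"spin":0,"fingers":-0.3}
  ]
}}

```text
time_s: 15.45
tcp_pos: [0.6249, -0.1916, 0.1346]
eef_rot: [-180.0, -0.0, -90.7]
contact_force: [-2.8, 2.4, 5.7]
gripper_width: 0.0458
gripper_force: 25.0
```

Contact made (force reversed to +5.7 N). Releasing softly, then backing off upward.

>>> {"op": "drive_tool", "data": {
  "rows": [
    {"x":0,"y":0,"z":0.0005,"spin":0,"fingers":-0.3},
    {"x":0,"y":0,"z":0,"spin":0,"fingers":-0.3},
    {"x":0,"y":0,"z":0,"spin":0,"fingers":0.2},
    {"x":0,"y":0,"z":0,"spin":0,"fingers":0.4},
    {"x":0,"y":0,"z":0,"spin":0,"fingers":0.7},
    {"x":0,"y":0,"z":0,"spin":0,"fingers":1},
    {"x":0,"y":0,"z":0,"spin":0,"fingers":1},
    {"x":0,"y":0,"z":0,"spin":0,"fingers":1}
  ],
  "newtons": 4
}}

```text
time_s: 16.45
tcp_pos: [0.6248, -0.1915, 0.1335]
eef_rot: [180.0, 0.0, -90.7]
contact_force: [-1.2, 0.8, 0.4]
gripper_width: 0.0871
gripper_force: 0.0
```

>>> {"op": "drive_tool", "data": {
  "rows": [
    {"x":0,"y":0,"z":-0.02,"spin":0,"fingers":1},
    {"x":0,"y":0,"z":-0.06,"spin":0,"fingers":1},
    {"x":0,"y":0,"z":-0.12,"spin":0,"fingers":1},
    {"x":-0.06,"y":0,"z":-0.15,"spin":0,"fingers":1},
    {"x":-0.12,"y":0.02,"z":-0.15,"spin":0,"fingers":1},
    {"x":-0.18,"y":0.04,"z":-0.15,"spin":0,"fingers":1},
    {"x":-0.24,"y":0.06,"z":-0.15,"spin":0,"fingers":1},
    {"x":-0.3,"y":0.06,"z":-0.15,"spin":0,"fingers":1},
    {"x":-0.36,"y":0.06,"z":-0.15,"spin":0,"fingers":1},
    {"x":-0.36,"y":0.06,"z":-0.15,"spin":0,"fingers":1}
  ]
}}

```text
time_s: 17.7
tcp_pos: [0.5688, 0.173, 0.2832]
eef_rot: [180.0, 0.0, -90.4]
contact_force: [-0.1, -1.7, -0.2]
gripper_width: 0.0877
gripper_force: 0.0
```

```bash
python3 - <<'E'
from h import *
L=[rect(cap("top"),.624,-.188,.156,.034),rect(cap("side"),.624,-.188,.156,.040)]
cv2.imwrite("pics/fin.png",cv2.convertScaleAbs(np.vstack(L),alpha=1.6))
E
```

```text
(no output)
```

View pics/fin.png

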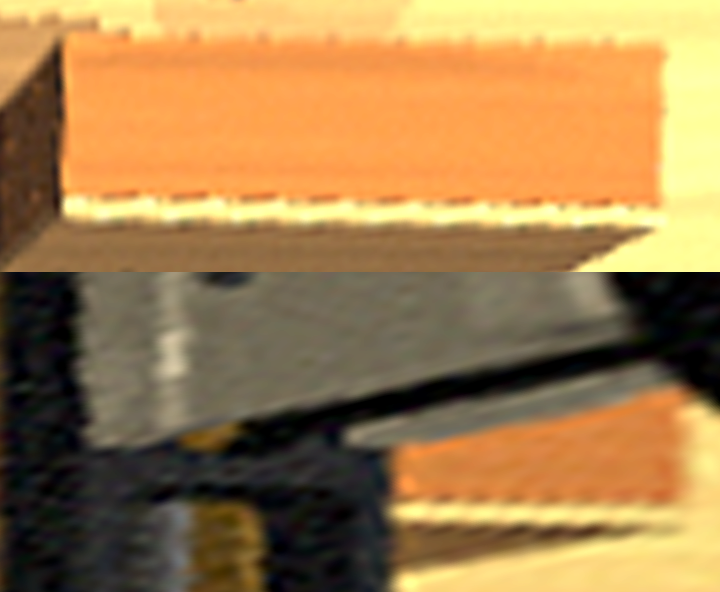

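The final top view shows the new section at columns 63–663, rows about 40–222. That matches the lower section's measured edges to within about 0.5 mm.

```bash
python3 -c "
from plant import r; print(r.close_job())"
```

```text
the job is handed in; nothing more can be done
None
```

I slid the jaw back about 36 mm and stacked the new section upright on the dark lower one, fronts the same way and flush to about 0.5 mm by the top camera; I let go and handed the job in at about 18 s, with no verdict returned and no final close look at the thimbles, jar or hook.

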